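# Screw the filler plug into the reconditioned oil pump

## Robot

A 7-joint arm with a two-finger parallel gripper is mounted at the origin on the work surface. World frame = base frame: x ahead of the robot, y to its left, z up, the work surface at z = 0. Lengths are in m, angles in rad, forces in N, time in s.
With the tool pointing down it reaches from about 0.4 to 0.85 m from the base axis. Payload 4.4 kg.
Tool frame: the origin (TCP) lies on the centre line of the jaws, within the pads' length; the fingertips stand 19 mm ahead of it and the grasp point (between the pads) is the TCP; z points along the fingers, y is the line along which they close (so a half turn about z gives the same grasp; the last joint's range is limited). The gripper opens to 94 mm and grips with 3 to 60 N. Pads are 16 mm wide; open, the fingers measure 119 mm over their backs; the gripper's body (75 mm by 177 mm) begins 78 mm behind the grasp point.
Start: joints at [-1.286, 0.628, 0.038, 1.517, -0.027, 0.996, -0.02], TCP at [0.223, 0.61, 0.224] pointing down, gripper open.
Joint ranges: [-3.06, 3.06], [-0.37, 2.12], [-1.25, 1.32], [0.18, 2.47], [-1.1, 4.24], [0.23, 1.98], [-2.94, 2.94]. Speed limits (rad/s): [2.57, 2.57, 3.14, 3.14, 3.14, 3.14, 3.14].

## Interface

Orientations are given as a unit quaternion [w, x, y, z].
In Python, from plant import telemetry, vision, r gives the robot as it stands. The module is installed in compiled form; this text tells all that it offers.
- The arm moves only by the tool play_rows, never from a script. Its argument "targets" is a list of rows, each a list of 7 numbers: the shift along the world's x, y, z each as a share of 0.5 m, from -1 to 1, then the turn, a rotation vector about the world's x, y, z each as a share of 1.5 rad, from -1 to 1, then the opening, from 0 (shut) to 1 (fully open). In form: [[dx, dy, dz, ax, ay, az, gripper], ...]. A call has 1 to 20 rows; each row is the pose to reach, as a shift and turn from the pose commanded when the call began; what a row does not reach only later rows make up. A row lasts 1/10 s, in which the tool goes at most 50 mm and 8.59 degrees, less where a joint would pass 70% of its speed; a pose out of reach is approached as far as the arm can. A call with a number of a shift or a turn outside -1 to 1 is refused whole. A call with a gripper value outside its range is refused whole. The fingers move at their own pace and stop on an object; "force" is the grip in N (left out, the last holds). Time passes only in rows, so rows that repeat a pose let the fingers close. It gives the time, the measured TCP pose, the force, the opening and the grip force at its end, in the units of the state.
- telemetry.get_obs(): the state, without advancing time (a new reading comes with each control period).
- vision.read_camera(name): name is "scene" or "top" or "wrist"; returns the picture (420x560x3 uint8, red, green, blue); there is no depth.
- vision.calibration(name): a dict with "K" (3x3 intrinsics, pixels), "T" (4x4, takes a point from camera to world coordinates). Camera axes: x right, y down, z forward; pixel columns grow to the right and rows downward; lengths in m; the calibration is good to about 2 mm. A picture is of the moment at which its call begins: read the wrist's pose just before it. calibration takes no time and is no camera call; for the wrist camera it gives the pose at the moment of the call.
- r.close_job(): hands the job in; it is judged then, once.
The state is a dict: "clock": time; "joint_positions": joint angles; "qd": joint speeds; "joint_efforts": joint torques, N m; "position": TCP position; "tool_rot": TCP orientation; "force": force on the tool from outside, world axes, zero at the start; "moment": the same for the moment, N m; "gripper_width": finger opening in m; "gripper_force": force on a finger pad.
Only numpy, scipy, OpenCV 4.12 (cv2) and the standard library are available. Lean on these libraries where they do the work, as an engineer would, in place of code of your own. Each camera call takes 0.05 s, during which the arm holds its last target. There are 200 camera calls.

## Task

Close the oil pump's filler neck with the red wing plug. Set the plug upright on the neck with its wing in line with the yellow ribs, turn it backward (anticlockwise seen from above) while it rests lightly on the thread until you feel it drop into the thread start, then turn it forward (clockwise) until it is snug and fully home, and let go. Press and turn gently so the thread sleeve is not wrenched loose, and leave the other things on the bench where they are.

Things in the scene. Friction and masses are not known exactly. Their poses are not given: they have to be found in the camera images.
- plug_wing (a point): Red plastic screw plug, loose, about 90 g, standing upright on its nose, 67 mm tall. This point: on its axis in the wing, 55 mm above the underside of the nose; z up, x along the wing. The wing is an upright paddle 44 mm long (x), 14 mm thick (y), from 33 to 67 mm above the underside: grip it across its thickness. The plug looks and works the same after half a turn.
- plug_seat (a point): Centre of the underside of the plug's round red flange (58 mm diameter, 4.8 mm thick), 28.2 mm above the underside of the nose, 26.8 mm below plug_wing; same axes. When the plug is fully home it lies within 0.5 mm of neck_rim.
- plug_tip (a point): A point at one end of the plug's wing, 20 mm from the axis along the wing's x, at the height of plug_wing.
- pump: Aluminium oil pump casting 130 x 100 mm, top at 50 mm, on a dark base plate 170 x 120 mm, fixed to the bench. Origin on the axis of the filler neck at bench level, z up, x along the two yellow ribs (30 x 6 mm, 4 mm high, 33 to 63 mm from the axis on either side of the neck) on the casting's top.
- neck_rim (a point): Centre of the round filler neck's rim, on its axis, 85 mm above the bench; axes as the pump's. Neck: outside 56 mm, bore 44 mm diameter. A black sealing ring stands 3 mm proud of the rim and springs down when squeezed (1.8 N at first touch, 5.4 N when flush).
- sleeve (a joint): How far the brass thread sleeve has been wrenched round in the casting (rad), 0 at the start. It holds up to 0.35 N m and slips beyond that; it must stay put.
- carton: Loose closed cardboard carton 90 x 75 x 60 mm, a bystander; origin at the centre of its underside.
- grease_tin: Loose blue tin, 64 mm in diameter, 95 mm tall, a bystander; origin at the centre of its underside.
- spanner: Loose steel spanner 160 mm long lying on the bench, a bystander; origin at the centre of its underside.
- plug_lugs (a point): Point on the plug's axis level with the undersides of its two thread lugs, 8 mm above the underside of the nose. The lugs stick out of the black shank (30 mm diameter, nose tapered to 24 mm) to 20.5 mm from the axis, along +x and -x, right below the two ends of the wing.
- thread_land (a point): On the neck's axis 6 mm below the rim, level with the flat first land of the greased brass thread sleeve in the bore. Wing in line with the ribs, the lugs always rest on this land (flange 14 mm above the rim). Turned 20 to 88 degrees anticlockwise from there, they drop about 10 mm into the unmarked thread starts, each only about 15 degrees wide with a hard stop behind. A hard stop also ends the land clockwise.
- thread_exit (a point): On the neck's axis 20.2 mm below the rim: where plug_lugs lies when home. Two-start right-hand thread, clockwise from above goes in. Just dropped, the flange stays 3 to 4 mm above the rim; clockwise turning lowers it 0.06 mm per degree. About 65 degrees clockwise from where it could first drop it comes to a hard stop: fully home.

How it is judged:
On the way, in this order (a step that is already met when the one before it is completed fails the run):
1. the plug rests upright on the thread's first land (flange 11.5 to 17 mm above the rim, on the axis within 4 mm), its wing in line with the ribs within about 11 degrees (z of plug_seat in the frame of pump between 0.0965 and 0.102 m and horizontal distance between plug_seat and neck_rim below 0.004 m and angle between plug_seat's own z axis and vertical below 0.15 rad and y of plug_tip in the frame of pump between -0.004 and 0.004 m and contact force between plug and pump above 0.3 N), for 0.1 s.
2. the plug is turned backward (anticlockwise) at least 16 degrees past the ribs' line, still resting on the land (z of plug_seat in the frame of pump between 0.0955 and 0.102 m and horizontal distance between plug_seat and neck_rim below 0.005 m and contact force between plug and pump above 0.2 N and ((x of plug_tip in the frame of pump above 0 m and y of plug_tip in the frame of pump above 0.0055 m) or (x of plug_tip in the frame of pump below 0 m and y of plug_tip in the frame of pump below -0.0055 m))).
3. the plug has dropped into the thread start (flange less than 7 mm above the rim), upright and on the axis (z of plug_seat in the frame of pump between 0.0868 and 0.092 m and horizontal distance between plug_seat and neck_rim below 0.004 m and angle between plug_seat's own z axis and vertical below 0.15 rad), for 0.05 s.
At the end, for the whole second after the job is handed in: The plug is screwed fully home: its flange no more than 1.3 mm above the neck's rim all by itself (held down by the thread against the sealing ring), on the axis within 3 mm, upright within 0.06 rad, at rest and let go (z of plug_seat in the frame of pump below 0.0863 m and horizontal distance between plug_seat and neck_rim below 0.003 m and angle between plug_seat's own z axis and vertical below 0.06 rad and velocity of joint sleeve below 0.05 rad/s and linear speed of plug below 0.01 m/s); the robot touches nothing.
It fails at once if the plug pressed on the pump with more than 40 N in all (contact force between plug and pump above 40 N).
It fails at once if the thread sleeve wrenched round by more than 0.1 rad (value of joint sleeve above 0.1 rad or value of joint sleeve below -0.1 rad).
It fails at once if a bystander moved by more than 25 mm (distance of any of carton, grease_tin, spanner from where it was at the start of the episode above 0.025 m).
It also fails if it takes over 51 s, if anything falls off the work surface, if the arm or the gripper's body presses on something with over 40 N, if the wrist force passes 120 N, or if a joint passes its speed limit or range.

## Working session

There is one attempt and no reset: what is moved stays moved. The work goes in short steps, Python scripts to look and compute and a tool call to move; the robot and the scene stay as the last step left them, time stands still between calls to the robot, and variables do not carry over. Pictures are saved under pics/ and viewed, at most 10 in all, crops included, and the job is handed in when it is done.

Besides the shell and the picture viewer there is one more tool, called after "Emit:" by a JSON object that holds its "op" and its "data". play_rows: Moves the arm, as the interface text tells. Its arguments: {"type":"object","properties":{"targets":{"type":"array","items":{"type":"array","items":{"type":"number"}}},"force":{"type":"number"}},"required":["targets"]}

```bash
mkdir -p pics; cat > h.py <<'E'
import numpy as np, cv2
from plant import telemetry, vision, r
def cam(n):
    c=vision.calibration(n); im=vision.read_camera(n); return im,np.array(c['K']),np.array(c['T'])
def ray(K,T,u,v,z):
    d=T[:3,:3]@np.linalg.inv(K)@np.array([u,v,1.]); o=T[:3,3]; return o+d*(z-o[2])/d[2]
def save(n,im): cv2.imwrite('pics/'+n+'.png',cv2.cvtColor(im,cv2.COLOR_RGB2BGR))
E
python3 - <<'E'
from h import *
a,K,T=cam('top'); b,K2,T2=cam('scene')
save('both',np.vstack([a,b])[:, :] if 0 else cv2.resize(np.hstack([a,b]),(800,300)))
save('top',a)
print(K,T.round(3)); print(K2,T2.round(3)); o=telemetry.get_obs(); print(o)
E
```

```text
[[506.13978501   0.         273.00093872]
 [  0.         506.13978501 206.33460754]
 [  0.           0.           1.        ]] [[-0.02  -0.998  0.065  0.51 ]
 [-1.     0.021  0.021 -0.021]
 [-0.022 -0.065 -0.998  1.046]
 [ 0.     0.     0.     1.   ]]
[[479.18554778   0.         282.46952717]
 [  0.         479.18554778 202.30434412]
 [  0.           0.           1.        ]] [[-0.31   0.758 -0.574  1.187]
 [ 0.951  0.243 -0.193  0.193]
 [-0.006 -0.605 -0.796  0.934]
 [ 0.     0.     0.     1.   ]]
{'clock': 0.1, 'joint_positions': array([-1.28582537,  0.62923903,  0.03845872,  1.51822455, -0.02703026,
        0.99630002, -0.02002625]), 'qd': array([-0.00030658, -0.0020637 ,  0.00049138, -0.00228023,  0.00017496,
        0.00062334, -0.00126744]), 'joint_efforts': array([ 2.44816991e-03, -5.50796413e+01,  1.14734329e+00, -1.87119269e+01,
       -5.21398906e-02,  1.92414795e-02,  5.18380602e-05]), 'position': array([0.2231361 , 0.60991872, 0.22366966]), 'tool_rot': array([-1.45374368e-04,  1.74513759e-01,  9.84654388e-01, -8.13612622e-04]), 'force': array([0.53338456, 0.06105186, 0.86156372]), 'moment': array([ 0.03217257,  0.05178736, -0.02268434]), 'gripper_force': 0.0, 'gripper_width': 0.09412390760614915}
```

View pics/top.png

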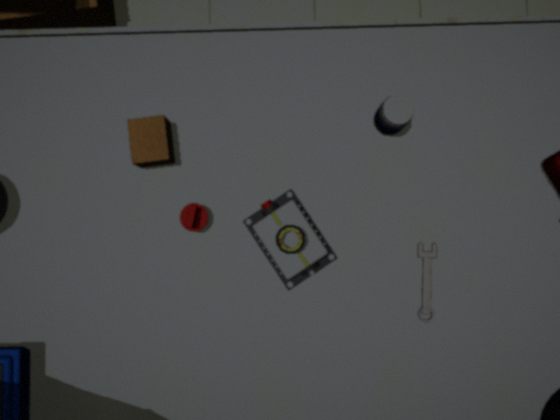

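View pics/both.png

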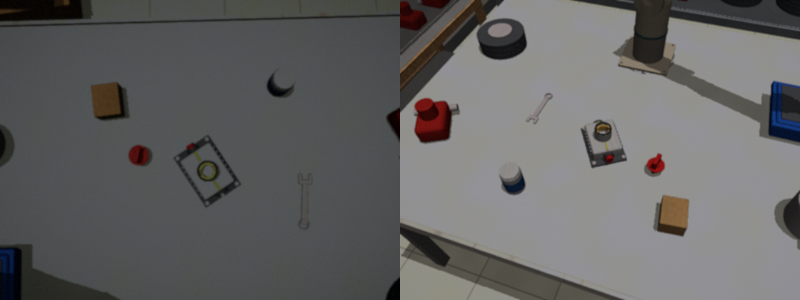

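The top view shows the plug at (195,217), the pump neck at (290,239) with ribs running from (272,212) to (308,268), the carton at (150,140), the tin at (393,115) and the spanner at (427,280). Next I measure these by colour.

```bash
python3 - <<'E'
from h import *
a,K,T=cam('top'); hsv=cv2.cvtColor(a,cv2.COLOR_RGB2HSV)
x=a.astype(int)
red=((x[...,0]>2*x[...,1]+15)&(x[...,0]>2*x[...,2]+15)); red[:, :170]=0;red[:,225:]=0; red[:190]=0;red[245:]=0
red=red.astype(np.uint8); v,u=np.nonzero(red); print('red',u.min(),u.max(),v.min(),v.max(),len(u))
c,rad=cv2.minEnclosingCircle(np.c_[u,v].astype(np.float32)); print(c,rad,ray(K,T,*c,.033).round(4))
# yellow
yl=(hsv[...,0]>20)&(hsv[...,0]<35)&(hsv[...,1]>110)&(hsv[...,2]>60); yl[:180]=0;yl[300:]=0;yl[:,:240]=0;yl[:,345:]=0
v,u=np.nonzero(yl); P=np.array([ray(K,T,p,q,.054)[:2] for p,q in zip(u,v)])
m=P.mean(0);print('yel',len(u),m)
d0=np.linalg.norm(P-ray(K,T,290,239,.054)[:2],axis=1); Q=P[d0>.036]
w,V=np.linalg.eigh(np.cov(Q.T)); print('ribs',Q.mean(0),V[:,1],np.degrees(np.arctan2(V[1,1],V[0,1])), len(Q))
pr=(Q-Q.mean(0))@V[:,1];print(pr.min(),pr.max()); 
for s in (pr>0,pr<0): print(s.sum(),Q[s].mean(0))
print('rim',ray(K,T,290,239,.085))
for n,p in dict(carton=(150,140,.06),tin=(393,115,.05),sp=(427,280,0)).items(): print(n,ray(K,T,*p).round(3))
crop=cv2.resize(np.hstack([a[190:245,165:230],a[185:240,258:323]]),None,fx=6,fy=6,interpolation=cv2.INTER_CUBIC); save('crop',cv2.convertScaleAbs(crop,alpha=1.8))
E
```

```text
red 181 207 204 230 562
(194.0, 217.0) 13.453723907470703 [0.5584 0.1593 0.033 ]
yel 220 [ 0.5100274  -0.03363545]
ribs [ 0.50921125 -0.03270492] [-0.84435704 -0.53578091] -147.60311367498215 64
-0.06361954690836753 0.060236522699899604
33 [ 0.46909663 -0.05816493]
31 [ 0.55191392 -0.00560233]
rim [ 0.51037807 -0.0320404   0.085     ]
carton [0.711 0.24  0.06 ]
tin [ 0.752 -0.242  0.05 ]
sp [ 0.421 -0.31   0.   ]
```

View pics/crop.png

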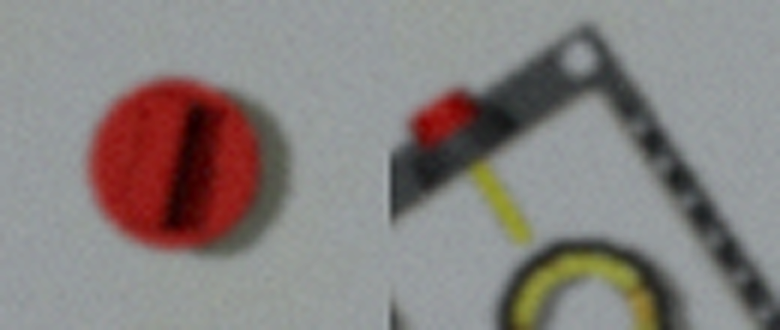

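The crop shows the flange circle centred near (194,217), with the dark side of the wing lying at about -17° in world. The ribs lie at about 32°. I'll go above the plug.

Emit:
{"op": "play_rows", "data": {"targets": [[0.67,-0.9,-0.05,0,0,0.035,1],[0.67,-0.9,-0.05,0,0,0.035,1],[0.67,-0.9,-0.05,0,0,0.035,1],[0.67,-0.9,-0.05,0,0,0.035,1],[0.67,-0.9,-0.05,0,0,0.035,1],[0.67,-0.9,-0.05,0,0,0.035,1],[0.67,-0.9,-0.05,0,0,0.035,1],[0.67,-0.9,-0.05,0,0,0.035,1],[0.67,-0.9,-0.05,0,0,0.035,1],[0.67,-0.9,-0.05,0,0,0.035,1],[0.67,-0.9,-0.05,0,0,0.035,1],[0.67,-0.9,-0.05,0,0,0.035,1],[0.67,-0.9,-0.05,0,0,0.035,1],[0.67,-0.9,-0.05,0,0,0.035,1]], "force": 15}}

```text
clock: 1.55
position: [0.5574, 0.1619, 0.1992]
tool_rot: [-0.001, 0.148, 0.989, 0.0]
force: [-0.3, 0.1, 0.2]
gripper_width: 0.0942
gripper_force: 0.0
```

```bash
python3 - <<'E'
from h import *
o=telemetry.get_obs(); print(o['position'],o['joint_positions'].round(2),o['clock'])
a,K,T=cam('wrist'); save('w1',a); print(K.round(1),T.round(3)); np.savez('w1',a=a,K=K,T=T)
E
```

```text
[0.55735205 0.16192747 0.19922052] [-0.35  0.56  0.02  1.74 -0.02  0.84  0.96] 1.55
[[323.7   0.  270.5]
 [  0.  323.7 214.1]
 [  0.    0.    1. ]] [[ 0.293  0.929  0.228  0.49 ]
 [ 0.956 -0.284 -0.07   0.183]
 [-0.001  0.238 -0.971  0.361]
 [ 0.     0.     0.     1.   ]]
```

View pics/w1.png

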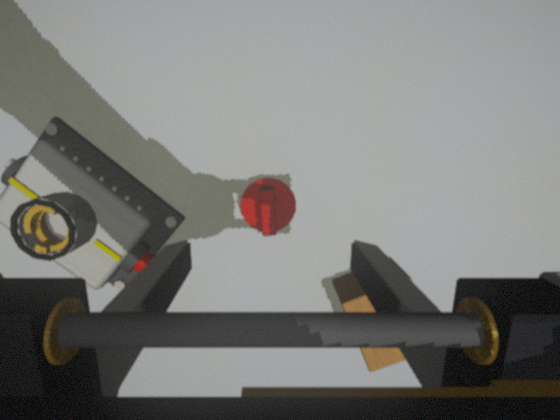

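The wrist view shows the plug flange circle at about (268,207), the wing roughly vertical, and the neck at (43,227). I'll zoom in on both with measurements.

```bash
python3 - <<'E'
from h import *
d=np.load('w1.npz'); a,K,T=d['a'],d['K'],d['T']
x=a.astype(int)
red=((x[...,0]>2*x[...,1]+15)&(x[...,0]>2*x[...,2]+15)); red[:,:230]=0;red[:,310:]=0;red[:165]=0;red[250:]=0
v,u=np.nonzero(red); print(u.min(),u.max(),v.min(),v.max())
hull=cv2.convexHull(np.c_[u,v].astype(np.float32)); 
P=np.array([ray(K,T,p,q,.0325)[:2] for p,q in hull[:,0]]).astype(np.float32)
c,rad=cv2.minEnclosingCircle(P); print('flange',c,rad)
# neck ring: dark ring outer
nk=x[...,:].max(2)<55
t=np.array([.5104,-.032]); 
for p in [(43,227)]: print('neck',ray(K,T,*p,.086))
for p in [(8,178),(37,199),(97,242),(120,260)]: print('rib',ray(K,T,*p,.054).round(4))
cr=np.hstack([cv2.resize(a[170:245,230:305],(400,400),interpolation=cv2.INTER_CUBIC),cv2.resize(a[160:290,0:130],(400,400),interpolation=cv2.INTER_CUBIC)])
save('c2',cv2.convertScaleAbs(cr,alpha=1.3))
E
```

```text
241 270 180 233
flange (0.5581092834472656, 0.15544576942920685) 0.02857859618961811
neck [ 0.50715077 -0.03217742  0.086     ]
rib [ 0.4554 -0.0672  0.054 ]
rib [ 0.4819 -0.0501  0.054 ]
rib [ 0.539  -0.0128  0.054 ]
rib [0.5634 0.0015 0.054 ]
```

View pics/c2.png

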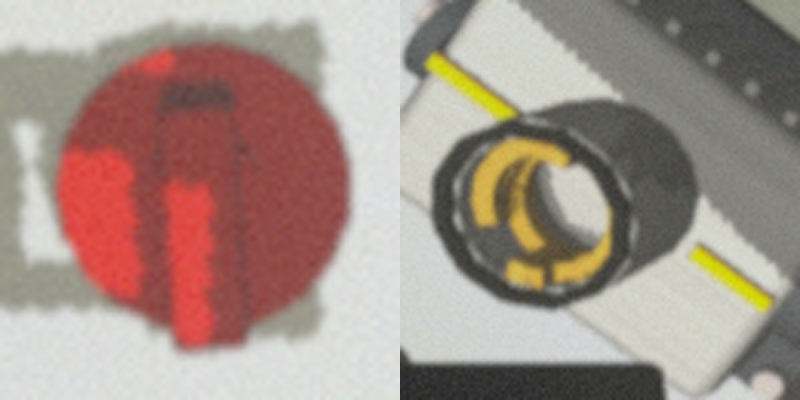

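```bash
python3 - <<'E'
from h import *
d=np.load('w1.npz'); a,K,T=d['a'],d['K'],d['T']
f=lambda X,Y:(230+X*75/400,170+Y*75/400); g=lambda X,Y:((X-400)*130/400,160+Y*130/400)
p=ray(K,T,*f(197,108),.067);q=ray(K,T,*f(211,345),.067); print(p,q,(p+q)/2,np.linalg.norm(p-q),np.degrees(np.arctan2(*(q-p)[1::-1])))
print('flange',ray(K,T,*f(204,187),.033), [ray(K,T,*f(*e),.033)[:2].round(4) for e in ((58,187),(350,187),(204,42))])
# neck: sealing ring outer ellipse (432..635, 120..307)
print('neck',ray(K,T,*g(534,213),.086),[ray(K,T,*g(*e),.086)[:2].round(4) for e in ((432,208),(637,210),(540,120),(535,307))])
ribs=[ray(K,T,*g(*e),.054) for e in ((428,60),(515,117),(694,252),(770,303))]
for e in ribs:print(e.round(4))
D=(ribs[2]+ribs[3]-ribs[0]-ribs[1]); print((ribs[0]+ribs[3])/2,np.degrees(np.arctan2(D[1],D[0])))
E
```

```text
[0.53669001 0.16559088 0.067     ] [0.57820502 0.15536687 0.067     ] [0.55744752 0.16047888 0.067     ] 0.04275541913117524 -13.835060239719695
flange [0.55727863 0.16024049 0.033     ] [array([0.549 , 0.1331]), array([0.5656, 0.1874]), array([0.5303, 0.1686])]
neck [ 0.50915109 -0.03263932  0.086     ] [array([ 0.4992, -0.06  ]), array([ 0.517 , -0.0039]), array([ 0.4849, -0.0187]), array([ 0.5354, -0.0454])]
[ 0.457  -0.0669  0.054 ]
[ 0.4811 -0.0493  0.054 ]
[ 0.5385 -0.0141  0.054 ]
[0.562  0.0024 0.054 ]
[ 0.50948895 -0.03220625  0.054     ] 32.767594196349
```

Both views agree: plug at (0.5575, 0.160) with its wing at about -14.5°, neck at (0.5095, -0.0323) with ribs at about 32.6°. Now I descend and grip.

Emit:
{"op": "play_rows", "data": {"targets": [[0,0,-0.1,0,0,0.03,1],[0,0,-0.2,0,0,0.03,1],[0,0.001,-0.25,0,0,0.03,1],[0,0.001,-0.285,0,0,0.03,1],[0,0.001,-0.285,0,0,0.03,1],[0,0.001,-0.285,0,0,0.03,1],[0,0.001,-0.285,0,0,0.03,0.1],[0,0.001,-0.285,0,0,0.03,0.1],[0,0.001,-0.285,0,0,0.03,0.1],[0,0.001,-0.285,0,0,0.03,0.1],[0,0.001,-0.285,0,0,0.03,0.1],[0,0.001,-0.285,0,0,0.03,0.1],[0,0.001,-0.285,0,0,0.03,0.1],[0,0.001,-0.285,0,0,0.03,0.1],[0,0.001,-0.285,0,0,0.03,0.1]], "force": 25}}

```text
clock: 3.1
position: [0.5584, 0.1609, 0.0569]
tool_rot: [-0.0, 0.126, 0.992, -0.0]
force: [-0.3, 0.1, -0.3]
gripper_width: 0.0257
gripper_force: 0.0
```

Emit:
{"op": "play_rows", "data": {"targets": [[0,0,0,0,0,0,0],[0,0,0,0,0,0,0],[0,0,0,0,0,0,0],[0,0,0,0,0,0,0],[0,0,0,0,0,0,0],[0,0,0,0,0,0,0]]}}

```text
clock: 3.7
position: [0.5583, 0.161, 0.0569]
tool_rot: [-0.0, 0.126, 0.992, 0.0]
force: [-0.2, -0.2, -1.8]
gripper_width: 0.0137
gripper_force: 25.0
```

Emit:
{"op": "play_rows", "data": {"targets": [[0,0,0.05,0,0,0,0],[0,0,0.13,0,0,0,0],[0,0,0.22,0,0,0,0],[0,0,0.26,0,0,-0.1,0],[-0.02,-0.07,0.26,0,0,-0.2,0],[-0.04,-0.14,0.26,0,0,-0.3,0],[-0.05,-0.21,0.26,0,0,-0.4,0],[-0.07,-0.28,0.26,0,0,-0.5,0],[-0.085,-0.34,0.26,0,0,-0.6,0],[-0.097,-0.385,0.26,0,0,-0.7,0],[-0.097,-0.385,0.26,0,0,-0.8,0]]}}

```text
clock: 4.8
position: [0.5087, -0.0357, 0.1873]
tool_rot: [0.0, 0.669, 0.743, -0.001]
force: [0.1, 1.0, -1.0]
gripper_width: 0.0138
gripper_force: 25.0
```

Emit:
{"op": "play_rows", "data": {"targets": [[0,0,0,0,0,-0.1,0],[0,0,0,0,0,-0.2,0],[0,0,0,0,0,-0.3,0],[0,0,0,0,0,-0.4,0],[0,0,0,0,0,-0.5,0],[0,0,0,0,0,-0.6,0],[0,0,0,0,0,-0.7,0],[0,0,0,0,0,-0.746,0],[0,0,0,0,0,-0.746,0],[0,0,0,0,0,-0.746,0],[0,0,0,0,0,-0.746,0]]}}

```text
clock: 5.9
position: [0.5098, -0.0314, 0.187]
tool_rot: [-0.0, 0.96, 0.281, 0.0]
force: [1.2, 0.2, -1.8]
gripper_width: 0.0142
gripper_force: 25.0
```

```bash
python3 - <<'E'
from h import *
o=telemetry.get_obs(); print(o['position'],o['tool_rot'],o['force'],o['moment'],o['joint_positions'].round(2),o['clock'])
q=o['tool_rot'];print(np.degrees(2*np.arctan2(q[2],q[1])))
out=[]
for n in ('scene','wrist'):
    a,K,T=cam(n); np.savez(n+'3',a=a,K=K,T=T)
    out.append(a)
d=np.load('scene3.npz');K,T=d['K'],d['T']; 
p=T[:3,:3].T@(np.array([.5095,-.0323,.11])-T[:3,3]); p=K@p/p[2]; print(p)
u,v=int(p[0]),int(p[1])
save('c3',np.hstack([cv2.resize(out[0][v-45:v+45,u-45:u+45],(400,400),interpolation=cv2.INTER_CUBIC),cv2.resize(out[1],(400,300))[:, :] if 0 else cv2.resize(out[1][100:400,80:480],(400,400))]))
E
```

```text
[ 0.50983443 -0.03143462  0.18701489] [-1.52729463e-04  9.59569223e-01  2.81472685e-01  1.00445614e-04] [ 1.18708879  0.24606395 -1.76759464] [-0.01458176  0.10957904 -0.05196902] [-0.44  0.57  0.68  1.96 -0.5   0.79 -0.48] 5.9
32.69623819082235
[283.29478946 171.55721366   1.        ]
```

View pics/c3.png

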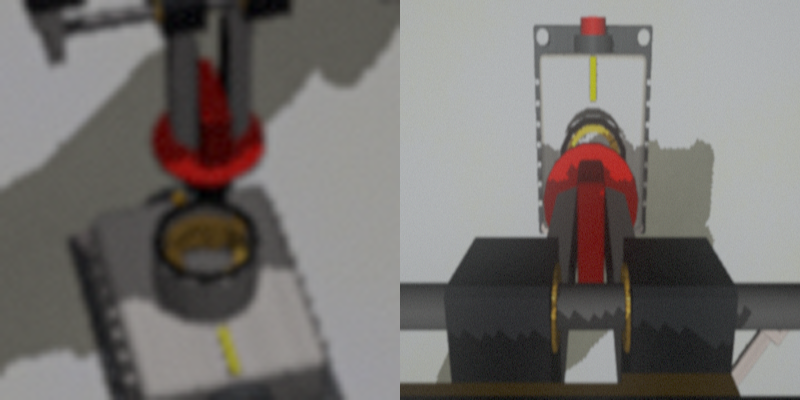

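The wrist view shows the wing centred on u≈271, in line with the rib at u≈273, and the flange in front of the neck. I'll compute the plug axis against the TCP and the neck.

```bash
python3 - <<'E'
from h import *
d=np.load('wrist3.npz');a,K,T=d['a'],d['K'],d['T']; x=a.astype(int)
red=(x[...,0]>1.7*x[...,1]+12)&(x[...,0]>1.7*x[...,2]+12); red[:195]=0; red[290:]=0
pts=[]
for v in range(200,272,4):
    u=np.nonzero(red[v])[0]
    if len(u): print(v,u.min(),u.max(),end='; '); 
    if len(u) and v<250: pts+= [(u.min(),v),(u.max(),v)]
zf=.187-.0225
P=np.array([ray(K,T,*p,zf)[:2] for p in pts])
A=np.c_[2*P,np.ones(len(P))]; s=np.linalg.lstsq(A,(P**2).sum(1),rcond=None)[0]; print('\nflange',s[:2],np.sqrt(s[2]+s[0]**2+s[1]**2))
# rib center
yl=(x[...,0]>1.5*x[...,2]+25)&(x[...,1]>1.4*x[...,2]+20); yl[180:]=0
v,u=np.nonzero(yl); 
Q=np.array([ray(K,T,*p,.054)[:2] for p in zip(u,v)]); e=np.array([np.cos(np.radians(32.6)),np.sin(np.radians(32.6))]); n=np.array([-e[1],e[0]])
R=Q-np.array([.5095,-.0323]); print('rib along',(R@e).min(),(R@e).max(),'across',(R[np.abs(R@e)>.04]@n).mean())
k=np.abs(R@e)>.034; w,V=np.linalg.eigh(np.cov(R[k].T)); print(np.degrees(np.arctan(V[1,1]/V[0,1])))
print('plug rel neck along/across',(s[:2]-[.5095,-.0323])@e,(s[:2]-[.5095,-.0323])@n)
E
```

```text
208 262 281; 212 248 293; 216 242 299; 220 238 304; 224 234 307; 228 231 310; 232 229 312; 236 228 314; 240 227 315; 244 226 316; 248 225 316; 252 225 316; 256 225 316; 260 226 315; 264 227 315; 268 257 313; 
flange [ 0.50945494 -0.02998163] 0.027367815815385485
rib along 0.03441420282238635 0.06284196426722526 across 0.00026283698367628367
32.79231928756673
plug rel neck along/across 0.001211113720799994 0.0019773929116051175
```

Emit:
{"op": "play_rows", "data": {"targets": [[-0.0008,-0.003,-0.04,0,0,0,0],[-0.0008,-0.003,-0.07,0,0,0,0],[-0.0008,-0.003,-0.09,0,0,0,0],[-0.0008,-0.003,-0.09,0,0,0,0],[-0.0008,-0.003,-0.09,0,0,0,0]]}}

```text
clock: 6.5
position: [0.5096, -0.0333, 0.1422]
tool_rot: [0.0, 0.96, 0.281, 0.0]
force: [0.5, 0.8, -0.3]
gripper_width: 0.0137
gripper_force: 25.0
```

Emit:
{"op": "play_rows", "data": {"targets": [[0,0,-0.004,0,0,0,0],[0,0,-0.008,0,0,0,0],[0,0,-0.012,0,0,0,0],[0,0,-0.015,0,0,0,0],[0,0,-0.015,0,0,0,0]]}}

```text
clock: 7.0
position: [0.5094, -0.033, 0.1343]
tool_rot: [-0.0, 0.96, 0.281, -0.0]
force: [-0.2, 0.2, -0.9]
gripper_width: 0.0141
gripper_force: 25.0
```

Emit:
{"op": "play_rows", "data": {"targets": [[0,0,-0.003,0,0,0,0],[0,0,-0.006,0,0,0,0],[0,0,-0.009,0,0,0,0],[0,0,-0.011,0,0,0,0],[0,0,-0.011,0,0,0,0]]}}

```text
clock: 7.5
position: [0.5094, -0.0331, 0.1288]
tool_rot: [-0.0, 0.96, 0.281, -0.0]
force: [-0.5, -0.3, -0.7]
gripper_width: 0.014
gripper_force: 25.0
```

Emit:
{"op": "play_rows", "data": {"targets": [[0,0,-0.001,0,0,0,0],[0,0,-0.002,0,0,0,0],[0,0,-0.002,0,0,0,0],[0,0,-0.002,0,0,0,0]]}}

```text
clock: 7.9
position: [0.5095, -0.0331, 0.1281]
tool_rot: [-0.0, 0.96, 0.281, 0.0]
force: [-0.4, 0.0, 2.3]
gripper_width: 0.0137
gripper_force: 25.0
```

Emit:
{"op": "play_rows", "data": {"targets": [[0,0,-0.001,0,0,0,0],[0,0,-0.001,0,0,0,0],[0,0,-0.001,0,0,0,0]]}}

```text
clock: 8.2
position: [0.5096, -0.0331, 0.1279]
tool_rot: [-0.0, 0.96, 0.281, 0.0]
force: [-0.2, 0.3, 4.1]
gripper_width: 0.0137
gripper_force: 25.0
```

Emit:
{"op": "play_rows", "data": {"targets": [[0,0,0,0,0,0.04,0],[0,0,0,0,0,0.08,0],[0,0,0,0,0,0.12,0],[0,0,0,0,0,0.16,0],[0,0,0,0,0,0.2,0],[0,0,0,0,0,0.21,0],[0,0,0,0,0,0.21,0]]}}

```text
clock: 8.9
position: [0.5097, -0.0329, 0.1278]
tool_rot: [-0.0, 0.904, 0.428, 0.0]
force: [-0.7, 1.1, 5.9]
gripper_width: 0.0136
gripper_force: 25.0
```

Emit:
{"op": "play_rows", "data": {"targets": [[0,0,0,0,0,0.03,0],[0,0,0,0,0,0.06,0],[0,0,0,0,0,0.06,0]]}}

```text
clock: 9.2
position: [0.5097, -0.033, 0.1278]
tool_rot: [-0.0, 0.884, 0.468, 0.0]
force: [-0.2, -0.2, 4.9]
gripper_width: 0.0132
gripper_force: 25.0
```

Emit:
{"op": "play_rows", "data": {"targets": [[0,0,0,0,0,0.03,0],[0,0,0,0,0,0.06,0],[0,0,0,0,0,0.06,0]]}}

```text
clock: 9.5
position: [0.5098, -0.0331, 0.1279]
tool_rot: [0.0, 0.862, 0.507, 0.0]
force: [-0.6, 0.4, 4.8]
gripper_width: 0.0139
gripper_force: 25.0
```

Emit:
{"op": "play_rows", "data": {"targets": [[0,0,0,0,0,0.03,0],[0,0,0,0,0,0.06,0],[0,0,0,0,0,0.06,0]]}}

```text
clock: 9.8
position: [0.5097, -0.0331, 0.1279]
tool_rot: [0.0, 0.838, 0.546, 0.0]
force: [-1.7, 0.1, 5.9]
gripper_width: 0.0138
gripper_force: 25.0
```

Emit:
{"op": "play_rows", "data": {"targets": [[0,0,0,0,0,0.03,0],[0,0,0,0,0,0.06,0],[0,0,0,0,0,0.06,0]]}}

```text
clock: 10.1
position: [0.5097, -0.0331, 0.1278]
tool_rot: [0.0, 0.813, 0.583, 0.0]
force: [-0.7, 0.5, 4.7]
gripper_width: 0.0141
gripper_force: 25.0
```

Emit:
{"op": "play_rows", "data": {"targets": [[0,0,0,0,0,0.03,0],[0,0,0,0,0,0.06,0],[0,0,0,0,0,0.06,0]]}}

```text
clock: 10.4
position: [0.5099, -0.0332, 0.1279]
tool_rot: [0.0, 0.786, 0.619, 0.0]
force: [0.1, 1.0, 5.7]
gripper_width: 0.0142
gripper_force: 25.0
```

Emit:
{"op": "play_rows", "data": {"targets": [[0,0,0,0,0,0.03,0],[0,0,0,0,0,0.06,0],[0,0,0,0,0,0.06,0]]}}

```text
clock: 10.7
position: [0.5097, -0.0332, 0.1279]
tool_rot: [0.0, 0.757, 0.653, 0.0]
force: [-1.0, -0.3, 3.8]
gripper_width: 0.014
gripper_force: 25.0
```

Emit:
{"op": "play_rows", "data": {"targets": [[0,0,0,0,0,0.03,0],[0,0,0,0,0,0.06,0],[0,0,0,0,0,0.06,0]]}}

```text
clock: 11.0
position: [0.5097, -0.0333, 0.1279]
tool_rot: [0.0, 0.727, 0.687, 0.0]
force: [-0.4, 0.4, 5.3]
gripper_width: 0.014
gripper_force: 25.0
```

Emit:
{"op": "play_rows", "data": {"targets": [[0,0,0,0,0,0.03,0],[0,0,0,0,0,0.06,0],[0,0,0,0,0,0.06,0]]}}

```text
clock: 11.3
position: [0.5095, -0.0333, 0.1278]
tool_rot: [0.0, 0.695, 0.719, 0.0]
force: [-1.2, 0.5, 5.6]
gripper_width: 0.0139
gripper_force: 25.0
```

Emit:
{"op": "play_rows", "data": {"targets": [[0,0,0,0,0,0.03,0],[0,0,0,0,0,0.06,0],[0,0,0,0,0,0.06,0]]}}

```text
clock: 11.6
position: [0.5101, -0.0333, 0.1276]
tool_rot: [0.001, 0.662, 0.749, 0.0]
force: [0.8, -0.1, 1.2]
gripper_width: 0.014
gripper_force: 25.0
```

Emit:
{"op": "play_rows", "data": {"targets": [[0,0,0,0,0,0.025,0],[0,0,0,0,0,0.04,0],[0,0,0,0,0,0.04,0]]}}

```text
clock: 11.9
position: [0.5095, -0.0331, 0.1274]
tool_rot: [0.0, 0.639, 0.769, 0.0]
force: [1.3, 0.0, -0.4]
gripper_width: 0.0141
gripper_force: 25.0
```

```bash
python3 - <<'E'
from h import *
o=telemetry.get_obs(); print(o['position'],o['tool_rot'],o['force'],o['moment'])
E
```

```text
[ 0.50954154 -0.0330711   0.12736965] [3.40736757e-05 6.39224965e-01 7.69019792e-01 5.75460779e-05] [ 1.29796809  0.01455368 -0.44732204] [-0.13351578 -0.2224684   0.03623479]
```

Emit:
{"op": "play_rows", "data": {"targets": [[0,0,-0.002,0,0,0,0],[0,0,-0.004,0,0,0,0],[0,0,-0.004,0,0,0,0]]}}

```text
clock: 12.2
position: [0.5101, -0.033, 0.1254]
tool_rot: [0.0, 0.639, 0.769, 0.0]
force: [2.4, 0.5, -1.2]
gripper_width: 0.0138
gripper_force: 25.0
```

Emit:
{"op": "play_rows", "data": {"targets": [[0,0,-0.003,0,0,0,0],[0,0,-0.006,0,0,0,0],[0,0,-0.009,0,0,0,0],[0,0,-0.009,0,0,0,0]]}}

```text
clock: 12.6
position: [0.5098, -0.033, 0.1207]
tool_rot: [0.0, 0.639, 0.769, 0.0]
force: [4.3, 0.5, -4.9]
gripper_width: 0.0143
gripper_force: 25.0
```

Emit:
{"op": "play_rows", "data": {"targets": [[0,0,-0.001,0,0,0,0],[0,0,-0.002,0,0,0,0],[0,0,-0.002,0,0,0,0]]}}

```text
clock: 12.9
position: [0.5096, -0.033, 0.1197]
tool_rot: [0.0, 0.639, 0.769, 0.0]
force: [4.4, 0.7, -5.9]
gripper_width: 0.0141
gripper_force: 25.0
```

```bash
python3 - <<'E'
from h import *
o=telemetry.get_obs(); print(o['position'],o['force'],o['moment'],o['joint_positions'].round(2))
E
```

```text
[ 0.50958796 -0.0330133   0.11969205] [ 4.42402952  0.68833871 -5.9439322 ] [ 0.1090171  -1.13590092  0.15825397] [-0.16  0.6   0.25  2.01 -0.26  0.56  0.46]
```

The force readings are odd: Fz is -6 N and My is -1.1 N m. I'll look before continuing.

```bash
python3 - <<'E'
from h import *
a,K,T=cam('scene'); b,_,_=cam('wrist')
save('c4',np.hstack([cv2.resize(a[40:240,180:380],(400,400)),cv2.resize(b,(400,400))]))
E
```

```text
(no output)
```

View pics/c4.png

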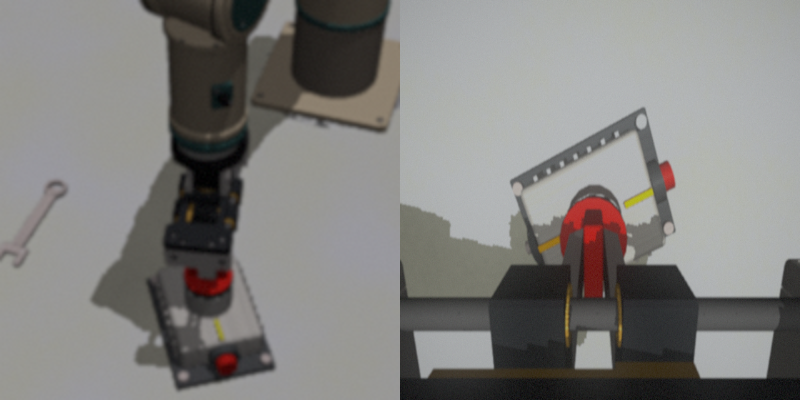

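The picture shows the plug sitting in the neck with nothing else touching. A side force is pressing one lug on the start's edge, so I'll turn a little further to relieve it.

Emit:
{"op": "play_rows", "data": {"targets": [[0,0,0,0,0,0.015,0],[0,0,0,0,0,0.03,0],[0,0,0,0,0,0.03,0]]}}

```text
clock: 13.3
position: [0.5091, -0.033, 0.1199]
tool_rot: [-0.0, 0.622, 0.783, -0.0]
force: [2.3, 0.1, -4.0]
gripper_width: 0.0142
gripper_force: 25.0
```

```bash
python3 - <<'E'
from h import *
o=telemetry.get_obs(); print(o['position'],o['tool_rot'],o['force'],o['moment'])
E
```

```text
[ 0.50906411 -0.03300708  0.11993597] [-3.78950995e-04  6.21583068e-01  7.83348157e-01 -1.08610985e-04] [ 2.32186789  0.10113397 -4.04337212] [ 0.13736476 -0.85201016  0.0907445 ]
```

Emit:
{"op": "play_rows", "data": {"targets": [[0.001,0,0,0,0,0.01,0],[0.0014,0,0,0,0,0.015,0],[0.0014,0,0,0,0,0.015,0]]}}

```text
clock: 13.6
position: [0.5095, -0.0331, 0.12]
tool_rot: [-0.001, 0.613, 0.79, -0.0]
force: [1.5, 1.6, -2.0]
gripper_width: 0.0135
gripper_force: 25.0
```

```bash
python3 - <<'E'
from h import *
o=telemetry.get_obs(); print(o['position'],o['tool_rot'],o['force'],o['moment'])
E
```

```text
[ 0.50949841 -0.03307078  0.11997084] [-5.50200810e-04  6.13001120e-01  7.90081800e-01 -2.72955739e-04] [ 1.46612897  1.56950599 -2.00512773] [ 0.05336683 -0.4264475  -0.00347779]
```

Emit:
{"op": "play_rows", "data": {"targets": [[0.0003,0,-0.002,0,0,0,0],[0.0006,0,-0.003,0,0,0,0],[0.0006,0,-0.003,0,0,0,0]]}}

```text
clock: 13.9
position: [0.5096, -0.0331, 0.1183]
tool_rot: [-0.001, 0.613, 0.79, -0.001]
force: [-1.1, 0.4, -1.6]
gripper_width: 0.0141
gripper_force: 25.0
```

```bash
python3 - <<'E'
from h import *
o=telemetry.get_obs(); print(o['position'],o['tool_rot'],o['force'],o['moment'])
E
```

```text
[ 0.5095507  -0.03313377  0.11825413] [-7.20946758e-04  6.13124718e-01  7.89985636e-01 -5.05612542e-04] [-1.05628233  0.3643106  -1.57787275] [ 0.04131598  0.01253612 -0.00703432]
```

Emit:
{"op": "play_rows", "data": {"targets": [[0,0,-0.001,0,0,0,0],[0,0,-0.002,0,0,0,0],[0,0,-0.002,0,0,0,0]]}}

```text
clock: 14.2
position: [0.5103, -0.0331, 0.1174]
tool_rot: [-0.0, 0.613, 0.79, -0.0]
force: [0.2, 1.0, -0.9]
gripper_width: 0.014
gripper_force: 25.0
```

Emit:
{"op": "play_rows", "data": {"targets": [[0,0,-0.001,0,0,0,0],[0,0,-0.001,0,0,0,0],[0,0,-0.001,0,0,0,0]]}}

```text
clock: 14.5
position: [0.5104, -0.0331, 0.1171]
tool_rot: [-0.0, 0.613, 0.79, 0.0]
force: [-0.3, -0.4, 0.9]
gripper_width: 0.014
gripper_force: 25.0
```

Emit:
{"op": "play_rows", "data": {"targets": [[0,0,0,0,0,-0.04,0],[0,0,-0.0005,0,0,-0.08,0],[0,0,-0.001,0,0,-0.116,0],[0,0,-0.001,0,0,-0.116,0]]}}

```text
clock: 14.9
position: [0.5108, -0.0331, 0.1167]
tool_rot: [0.0, 0.679, 0.734, 0.0]
force: [-0.5, 0.0, 0.5]
gripper_width: 0.0141
gripper_force: 25.0
```

```bash
python3 - <<'E'
from h import *
o=telemetry.get_obs(); print(o['position'],o['tool_rot'],o['force'],o['moment'])
E
```

```text
[ 0.51083185 -0.03312921  0.11665454] [3.77261785e-04 6.79419167e-01 7.33750252e-01 1.44909619e-04] [-0.51236964  0.01365751  0.47918332] [-0.12848767  0.04379595  0.03534583]
```

Emit:
{"op": "play_rows", "data": {"targets": [[0,0,-0.0004,0,0,-0.04,0],[0,0,-0.0008,0,0,-0.08,0],[0,0,-0.0012,0,0,-0.116,0],[0,0,-0.0012,0,0,-0.116,0]]}}

```text
clock: 15.3
position: [0.5108, -0.0331, 0.1161]
tool_rot: [0.0, 0.74, 0.672, 0.0]
force: [-0.1, -0.0, 2.3]
gripper_width: 0.0136
gripper_force: 25.0
```

```bash
python3 - <<'E'
from h import *
o=telemetry.get_obs(); print(o['position'],o['tool_rot'],o['force'],o['moment'])
E
```

```text
[ 0.51081448 -0.03311729  0.11605516] [3.26082662e-04 7.40222638e-01 6.72361735e-01 1.92842417e-04] [-0.05948364 -0.03489268  2.31077026] [-0.21570827  0.0116545  -0.04216279]
```

Emit:
{"op": "play_rows", "data": {"targets": [[0,0,-0.0004,0,0,-0.04,0],[0,0,-0.0008,0,0,-0.08,0],[0,0,-0.0012,0,0,-0.116,0],[0,0,-0.0012,0,0,-0.116,0]]}}

```text
clock: 15.7
position: [0.5108, -0.0331, 0.1155]
tool_rot: [0.0, 0.796, 0.606, 0.0]
force: [0.6, 0.2, 3.1]
gripper_width: 0.0137
gripper_force: 25.0
```

```bash
python3 - <<'E'
from h import *
o=telemetry.get_obs(); print(o['position'],o['tool_rot'],o['force'],o['moment'])
E
```

```text
[ 0.51075285 -0.03311373  0.11547159] [2.48197851e-04 7.95620588e-01 6.05795165e-01 1.87388909e-04] [0.55292731 0.17695123 3.05513688] [-0.14289476  0.05211238  0.01933406]
```

Emit:
{"op": "play_rows", "data": {"targets": [[0,0,-0.0004,0,0,-0.04,0],[0,0,-0.0008,0,0,-0.08,0],[0,0,-0.0012,0,0,-0.116,0],[0,0,-0.0012,0,0,-0.116,0]]}}

```text
clock: 16.1
position: [0.5107, -0.0331, 0.1149]
tool_rot: [0.0, 0.845, 0.535, 0.0]
force: [-0.1, -0.6, 3.3]
gripper_width: 0.0136
gripper_force: 25.0
```

```bash
python3 - <<'E'
from h import *
o=telemetry.get_obs(); print(o['position'],o['tool_rot'],o['force'],o['moment'])
E
```

```text
[ 0.51067694 -0.03312647  0.11485348] [1.93733653e-04 8.45140984e-01 5.34543408e-01 1.58159005e-04] [-0.05208819 -0.59812854  3.30297493] [-0.23772811  0.08734167  0.02379476]
```

Emit:
{"op": "play_rows", "data": {"targets": [[0,0,-0.0004,0,0,-0.04,0],[0,0,-0.0008,0,0,-0.08,0],[0,0,-0.0012,0,0,-0.116,0],[0,0,-0.0012,0,0,-0.116,0]]}}

```text
clock: 16.5
position: [0.5106, -0.0332, 0.1142]
tool_rot: [0.0, 0.888, 0.459, 0.0]
force: [0.2, 0.3, 4.0]
gripper_width: 0.0139
gripper_force: 25.0
```

```bash
python3 - <<'E'
from h import *
o=telemetry.get_obs(); print(o['position'],o['tool_rot'],o['force'],o['moment'])
E
```

```text
[ 0.5106287  -0.03317325  0.1142499 ] [1.58015553e-04 8.88349446e-01 4.59167965e-01 1.30483733e-04] [0.16557783 0.27514479 4.0029182 ] [-0.20758898  0.16397867 -0.00928412]
```

Emit:
{"op": "play_rows", "data": {"targets": [[0,0,-0.0004,0,0,-0.04,0],[0,0,-0.0008,0,0,-0.08,0],[0,0,-0.0012,0,0,-0.11,0],[0,0,-0.0012,0,0,-0.11,0]]}}

```text
clock: 16.9
position: [0.5107, -0.0332, 0.1138]
tool_rot: [0.0, 0.923, 0.384, 0.0]
force: [0.5, -0.3, 4.4]
gripper_width: 0.014
gripper_force: 25.0
```

```bash
python3 - <<'E'
from h import *
o=telemetry.get_obs(); print(o['position'],o['tool_rot'],o['force'],o['moment'])
E
```

```text
[ 0.51068011 -0.03320789  0.11376016] [1.60234475e-04 9.23129284e-01 3.84489609e-01 2.00452540e-04] [ 0.54296856 -0.33475522  4.44718221] [-0.18667401  0.19007083 -0.03214812]
```

Emit:
{"op": "play_rows", "data": {"targets": [[0,0,-0.0003,0,0,-0.03,0],[0,0,-0.0006,0,0,-0.06,0],[0,0,-0.0006,0,0,-0.06,0]]}}

```text
clock: 17.2
position: [0.511, -0.0335, 0.1137]
tool_rot: [0.0, 0.94, 0.342, 0.001]
force: [0.5, -1.3, 7.2]
gripper_width: 0.0134
gripper_force: 25.0
```

```bash
python3 - <<'E'
from h import *
o=telemetry.get_obs(); print(o['position'],o['tool_rot'],o['force'],o['moment'])
E
```

```text
[ 0.51097941 -0.03350954  0.11373578] [3.88583953e-04 9.39528992e-01 3.42468759e-01 5.21474069e-04] [ 0.45740762 -1.34380588  7.21172892] [-0.26274734  0.27049678 -0.02396679]
```

Emit:
{"op": "play_rows", "data": {"targets": [[0,0,0.0002,0,0,-0.02,0],[0,0,0.0002,0,0,-0.035,0],[0,0,0.0002,0,0,-0.035,0]]}}

```text
clock: 17.5
position: [0.5109, -0.0335, 0.1137]
tool_rot: [0.0, 0.948, 0.318, 0.0]
force: [0.5, -1.0, 6.4]
gripper_width: 0.0141
gripper_force: 25.0
```

```bash
python3 - <<'E'
from h import *
o=telemetry.get_obs(); print(o['position'],o['tool_rot'],o['force'],o['moment'])
E
```

```text
[ 0.51089235 -0.03348325  0.11374435] [3.33705075e-04 9.48104299e-01 3.17959013e-01 4.40437240e-04] [ 0.45987279 -1.0261433   6.44288796] [-0.25472924  0.30409788  0.0225486 ]
```

Emit:
{"op": "play_rows", "data": {"targets": [[0,0,0,0,0,-0.02,0],[0,0,0,0,0,-0.035,0],[0,0,0,0,0,-0.035,0]]}}

```text
clock: 17.8
position: [0.5109, -0.0334, 0.1137]
tool_rot: [0.0, 0.956, 0.293, 0.0]
force: [0.3, -0.4, 6.4]
gripper_width: 0.0138
gripper_force: 25.0
```

```bash
python3 - <<'E'
from h import *
o=telemetry.get_obs(); print(o['position'],o['tool_rot'],o['force'],o['moment'])
E
```

```text
[ 0.51085643 -0.03344833  0.11373763] [2.69296533e-04 9.56118119e-01 2.92981047e-01 4.20917833e-04] [ 0.31519944 -0.42089256  6.40447362] [-0.22722055  0.24448412 -0.01038565]
```

Emit:
{"op": "play_rows", "data": {"targets": [[0,0,0,0,0,-0.02,0],[0,0,0,0,0,-0.035,0],[0,0,0,0,0,-0.035,0]]}}

```text
clock: 18.1
position: [0.5108, -0.033, 0.1137]
tool_rot: [-0.0, 0.963, 0.268, 0.0]
force: [-0.3, -0.3, 6.8]
gripper_width: 0.0139
gripper_force: 25.0
```

```bash
python3 - <<'E'
from h import *
o=telemetry.get_obs(); print(o['position'],o['tool_rot'],o['force'],o['moment'])
E
```

```text
[ 0.51076933 -0.03303946  0.11372631] [-4.00608483e-05  9.63385258e-01  2.68120735e-01  3.37827619e-04] [-0.3484725  -0.32922808  6.8161186 ] [-0.14294945  0.31322148  0.100519  ]
```

Emit:
{"op": "play_rows", "data": {"targets": [[0,0,0,0,0,-0.012,0],[0,0,0,0,0,-0.02,0],[0,0,0,0,0,-0.02,0]]}}

```text
clock: 18.4
position: [0.5108, -0.033, 0.1137]
tool_rot: [0.0, 0.967, 0.254, 0.0]
force: [0.1, -0.6, 6.1]
gripper_width: 0.0139
gripper_force: 25.1
```

```bash
python3 - <<'E'
from h import *
o=telemetry.get_obs(); print(o['position'],o['tool_rot'],o['force'],o['moment'])
E
```

```text
[ 0.51077717 -0.03301384  0.11371379] [1.56428801e-05 9.67158041e-01 2.54175585e-01 3.07339825e-04] [ 0.11758314 -0.641127    6.10491346] [-0.09741952  0.19905086  0.32656667]
```

The turning moment has risen to 0.33 N m, so the stop is reached. I'll ease off, release and lift.

Emit:
{"op": "play_rows", "data": {"targets": [[0,0,0.0003,0,0,0.015,0],[0,0,0.0006,0,0,0.015,0],[0,0,0.0006,0,0,0.015,0.4],[0,0,0.0006,0,0,0.015,0.4],[0,0,0.0006,0,0,0.015,0.4],[0,0,0.0006,0,0,0.015,0.4],[0,0,0.0006,0,0,0.015,0.4],[0,0,0.03,0,0,0.015,0.4],[0,0,0.08,0,0,0.015,0.4],[0,0,0.15,0,0,0.015,0.4],[0,0,0.15,0,0,0.015,0.4],[0,0,0.15,0,0,0.015,0.4]]}}

```text
clock: 19.6
position: [0.5107, -0.0328, 0.1886]
tool_rot: [-0.0, 0.965, 0.263, 0.001]
force: [0.3, 0.6, -0.6]
gripper_width: 0.0373
gripper_force: 0.0
```

```bash
python3 - <<'E'
from h import *
o=telemetry.get_obs(); print(o['gripper_width'],o['position'])
a,K,T=cam('scene'); b,_,_=cam('wrist')
save('c5',np.hstack([cv2.resize(a[130:230,230:330],(400,400),interpolation=cv2.INTER_CUBIC),cv2.resize(b,(400,400))]))
E
```

```text
0.037287907678147277 [ 0.51069976 -0.03282946  0.18861694]
```

View pics/c5.png

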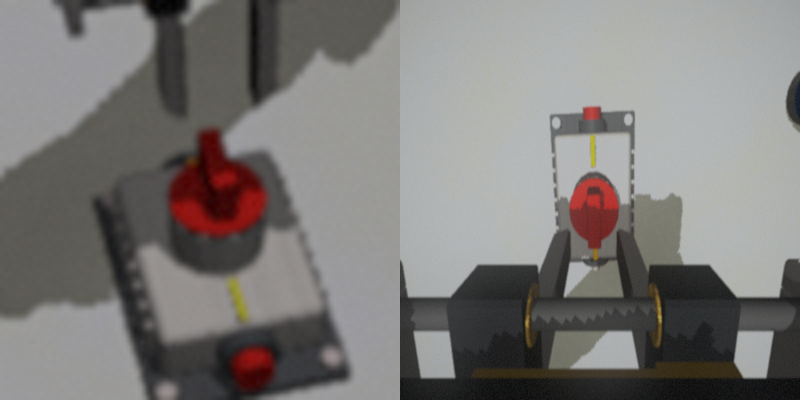

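The plug sits flush on the neck at about (215,200) in the left crop, upright with its wing along the ribs, and the gripper is clear. I'm handing the job in.

```bash
python3 -c "
from plant import r
print(r.close_job())"
```

```text
the job is handed in; nothing more can be done
None
```

The plug is screwed fully home on the filler neck and let go, and the job is handed in at about 20 s of the 51 s; no verdict came back, and the final turning moment peaked at 0.33 N m, close to the sleeve's 0.35 limit.

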